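Feel for the clear well and load the strip bottle

ROBOT

A 6-joint arm with a two-finger parallel gripper is mounted at the origin on a cart in front of the work surface, level with it; the furniture and walls round the work are solid. World frame = base frame: x ahead of the robot, y to its left, z up, the work surface at z = 0. Lengths are in m, angles in rad, forces in N, time in s.
With the tool pointing down it reaches from about 0.425 to 1.125 m from the base axis. Payload 14.9 kg.
Tool frame: the origin (TCP) lies between the finger pads; the fingertips stand 19 mm ahead of it and the grasp point (between the pads) is the TCP; z points along the fingers, y is the line along which they close (so a half turn about z gives the same grasp; the last joint's range is limited). The gripper opens to 91 mm and grips with 3 to 60 N. Pads are 32 mm wide; open, the fingers measure 118 mm over their backs; the gripper's body (76 mm by 178 mm) begins 60 mm behind the grasp point.
Start: joints at [-1.382, 0.379, 1.734, -0, 1.028, -0.033], TCP at [0.154, -0.683, 0.211] pointing down, gripper open.
Joint ranges: [-2.77, 2.77], [-0.74, 2.19], [0, 2.66], [-1.06, 4.2], [0.31, 2.87], [-3.08, 3.08]. Speed limits (rad/s): [1.89, 1.89, 2.39, 3.14, 3.14, 3.14].

INTERFACE

Orientations are given as [roll, pitch, yaw] about the fixed x, y, z axes, in that order (R = Rz(yaw) Ry(pitch) Rx(roll)).
In Python, from bench import arm gives the robot as it stands.
- The arm moves only by the tool servo_tool, never from a script. Its argument "steps" is a list of rows, each an object with "hand": the finger opening in mm, from 0 to 91.2; "xyz": the shift along the tool's x, y, z in mm, a list of three; "turn": the turn, a rotation vector about the tool's x, y, z in degrees, a list of three. A call has 1 to 20 rows; each row is the pose to reach, as a shift and turn from the pose commanded when the call began, along the tool's axes at that moment; what a row does not reach only later rows make up. A row lasts 1/8 s, in which the tool goes at most 62.5 mm and 10.7 degrees, less where a joint would pass 70% of its speed; a pose out of reach is approached as far as the arm can. A call with a gripper value outside its range is refused whole. The fingers move at their own pace and stop on an object; "grip_force" is the grip in N (left out, the last holds). Time passes only in rows, so rows that repeat a pose let the fingers close. It gives the time, the measured TCP pose, the force, the opening and the grip force at its end, in the units of the state.
- arm.read_state(): the state, without advancing time (a new reading comes with each control period).
- arm.grab_frame(name): name is "scene" or "top" or "wrist"; returns the picture (400x640x3 uint8, red, green, blue); there is no depth.
- arm.get_calibration(name): a dict with "vfov" (degrees; the focal length in pixels is half the picture's height over the tangent of half this angle, whatever the lens; pixels are square), "cx", "cy" (the principal point, pixels), "extrinsics" (4x4, takes a point from world to camera coordinates). Camera axes: x right, y down, z forward; pixel columns grow to the right and rows downward; lengths in m; the calibration is good to about 2 mm. A picture is of the moment at which its call begins: read the wrist's pose just before it. get_calibration takes no time and is no camera call; for the wrist camera it gives the pose at the moment of the call.
- arm.job_done(): hands the job in; it is judged then, once.
The state is a dict: "clock": time; "qpos": joint angles; "qd": joint speeds; "joint_torque": joint torques, N m; "eef_pos": TCP position; "orientation": TCP orientation; "contact_force": force on the tool from outside, world axes, zero at the start; "ft_torque": the same for the moment, N m; "grip_width": opening from 0.0 (shut) to 1.0 (fully open); "grasp_force": force on a finger pad.
Only numpy, scipy, OpenCV 4.12 (cv2) and the standard library are available. Lean on these libraries where they do the work, as an engineer would, in place of code of your own. Each camera call takes 0.05 s, during which the arm holds its last target. There are 200 camera calls.

TASK

An old bottle cap is stuck at the bottom of one of the two sloping wells of the bottle rack. Take the spring-tipped probe out of its stand, press its tip onto whatever lies at the bottom of the left well and then of the right well (left and right as the robot sees them) to feel which one is clear, and put the probe back in its stand. Then seat the test strip bottle from beside the keyboard, cap outwards, fully home in the clear well, leaving the other things on the bench where they stand.

Things in the scene. Friction and masses are not known exactly. Their poses are not given: they have to be found in the camera images.
- rack: fixed grey two-well bottle rack on a black base plate (120 x 156 mm). Origin: centre of the underside; +x to its back, +y to its left, z up. Its grey block (74 x 150 mm, 63 mm thick) slopes: both wells open upwards and towards the rack's -x, axes 27 deg from vertical, 74 mm apart. Mouth centres are about 84 mm above the bench
- left_well (a point): centre of the floor of the left (+y) well; z points out along the well's axis, y is level along the rack's y. Well: round, 57 mm in diameter, 55 mm deep, 3 mm chamfer. On the floor lies either a thin rubber pad (3 mm thick; the clear well) or the stuck old cap (black, ribbed, 48 mm in diameter, 22 mm thick, fixed, cannot be removed); which well has which varies
- right_well (a point): centre of the floor of the right (-y) well; size, axes and possible contents as for the left well, with the one of the two (pad or cap) that the left well has not
- stand: fixed aluminium block 64 x 64 x 90 mm with an upright round hole in the centre of its top, 14 mm in diameter, 85 mm deep, 3 mm chamfer; holds the probe. Origin: centre of the underside, z up
- probe: loose probe, 80 g, 150 mm long. Origin: its tip end (spring relaxed); z runs along it to the grip. Steel rod 10 mm in diameter at z = 20 to 96 mm, dark flange 32 mm in diameter at z = 75 to 79 mm, round orange grip 18 mm in diameter at z = 95 to 150 mm (grasp here). It stands in the stand, flange on the stand's top, origin 15 mm above the bench
- probe_tip (a point): outer end of the probe's white round spring tip (10 mm in diameter)
- plunger (a joint): how far the spring tip is pushed in: 0 = relaxed, 0.010 m = fully in; spring 500 N/m (5 N fully in)
- bottle: test strip bottle with black screw cap, a round cylinder 52 mm in diameter, 114 mm tall, upright on the bench by the keyboard (not the one on the analyser), 40 to 85 g. Origin: centre of its underside, z up through the cap; the cap (50 mm in diameter, does not turn) is at z = 89 to 114 mm. Grasp at about z = 92 mm to keep the fingers clear of the rack
- dropper: bystander: brown dropper bottle with a black nozzle, 31 mm in diameter, 88 mm tall; origin at the centre of its underside
- cup: bystander: specimen cup with an orange lid, 62 mm in diameter, 73 mm tall; origin at the centre of its underside
- timer: bystander: white flat timer, 60 x 66 x 18 mm; origin at the centre of its underside
- tape: bystander: pale green roll of tape lying flat, 58 mm in diameter, 18 mm high; origin at the centre of its underside
Things that resemble listed ones, but are neither listed nor needed, are in the scene too. There is more than one size of the bottle; the one meant has the size given above.

How it is judged:
On the way, in this order (a step that is already met when the one before it is completed fails the run):
1. the probe is lifted out of its stand: its tip is more than 105 mm above the bench (height (world z) of probe_tip above 0.105 m), for 0.05 s.
2. the probe's tip is pressed (spring in by more than 1.5 mm) on what lies at the bottom of the left well, less than 28 mm above its floor (x of probe_tip in the frame of left_well between -0.03 and 0.03 m and y of probe_tip in the frame of left_well between -0.03 and 0.03 m and z of probe_tip in the frame of left_well between -0.01 and 0.028 m and value of joint plunger above 0.0015 m), for 0.05 s.
3. the same in the right well (x of probe_tip in the frame of right_well between -0.03 and 0.03 m and y of probe_tip in the frame of right_well between -0.03 and 0.03 m and z of probe_tip in the frame of right_well between -0.01 and 0.028 m and value of joint plunger above 0.0015 m), for 0.05 s.
4. the probe is back in its stand, upright, flange down, and let go (x of probe in the frame of stand between -0.006 and 0.006 m and y of probe in the frame of stand between -0.006 and 0.006 m and z of probe in the frame of stand between 0.01 and 0.021 m and angle between probe's own z axis and vertical below 0.1 rad and contact force between probe and the fingers below 0.1 N), for 0.2 s.
At the end, for the whole second after the job is handed in: bottle at rest and released in the clear well: centre of its underside within 7 mm of the well axis (along x and y) and under 10 mm above the floor, axes within 0.12 rad; probe in its stand within 6 mm of the hole axis, origin 10 to 21 mm above the bench, tilt under 0.1 rad (((x of bottle in the frame of left_well between -0.007 and 0.007 m and y of bottle in the frame of left_well between -0.007 and 0.007 m and z of bottle in the frame of left_well between -0.003 and 0.01 m and angle between the z axis of bottle and the z axis of left_well, either way round below 0.12 rad) or (x of bottle in the frame of right_well between -0.007 and 0.007 m and y of bottle in the frame of right_well between -0.007 and 0.007 m and z of bottle in the frame of right_well between -0.003 and 0.01 m and angle between the z axis of bottle and the z axis of right_well, either way round below 0.12 rad)) and linear speed of bottle below 0.02 m/s and contact force between bottle and the fingers below 0.1 N and x of probe in the frame of stand between -0.006 and 0.006 m and y of probe in the frame of stand between -0.006 and 0.006 m and z of probe in the frame of stand between 0.01 and 0.021 m and angle between probe's own z axis and vertical below 0.1 rad); the robot touches nothing.
It fails at once if the dropper bottle is moved by more than 30 mm (distance of dropper from where it was at the start of the episode above 0.03 m).
It fails at once if the specimen cup is moved by more than 30 mm (distance of cup from where it was at the start of the episode above 0.03 m).
It fails at once if the timer is moved by more than 30 mm (distance of timer from where it was at the start of the episode above 0.03 m).
It fails at once if the tape roll is moved by more than 30 mm (distance of tape from where it was at the start of the episode above 0.03 m).
It also fails if it takes over 72 s, if anything falls off the work surface, if the arm or the gripper's body presses on something with over 40 N, if the wrist force passes 120 N, or if a joint passes its speed limit or range.

## Working session

There is one attempt and no reset: what is moved stays moved. The work goes in short steps, Python scripts to look and compute and a tool call to move; the robot and the scene stay as the last step left them, time stands still between calls to the robot, and variables do not carry over. Pictures are saved under pics/ and viewed, at most 10 in all, crops included, and the job is handed in when it is done.

Besides the shell and the picture viewer there is one more tool, called after "Call:" as name([rows], argument=value, ...), one row to a line, values as JSON. servo_tool: Moves the arm, as the interface text tells. Its arguments: {"type":"object","properties":{"steps":{"type":"array","items":{"type":"object","properties":{"hand":{"type":"number"},"xyz":{"type":"array","items":{"type":"number"}},"turn":{"type":"array","items":{"type":"number"}}}}},"grip_force":{"type":"number"}},"required":["steps"]}

```bash
mkdir -p pics
cat > h.py <<'E'
import numpy as np, cv2
from bench import arm
from scipy.spatial.transform import Rotation as Ro
def cal(n):
    c=arm.get_calibration(n); f=200/np.tan(np.radians(c['vfov'])/2); return f,c['cx'],c['cy'],np.array(c['extrinsics'])
def snap(n,p): 
    im=arm.grab_frame(n)[:,:,::-1]; cv2.imwrite('pics/'+p+'.png',im); return im
def ray(c,u,v):
    f,cx,cy,E=c; R=E[:3,:3]; o=-R.T@E[:3,3]; return o,R.T@np.array([(u-cx)/f,(v-cy)/f,1])
def at_z(c,u,v,z):
    o,d=ray(c,u,v); return o+d*(z-o[2])/d[2]
def proj(c,P):
    f,cx,cy,E=c; q=E[:3,:3]@np.array(P)+E[:3,3]; return np.array([cx+f*q[0]/q[2],cy+f*q[1]/q[2]])
E
python3 - <<'E'
from h import *
a=snap('top','top0'); b=snap('scene','sc0')
for n in('top','scene'): print(n,arm.get_calibration(n))
print(arm.read_state())
E
```

```text
top {'vfov': 48.18282957683182, 'cx': 316.4218409846948, 'cy': 196.0951590915756, 'extrinsics': array([[-0.11598525, -0.9932433 , -0.00389422,  0.06846177],
       [-0.97155278,  0.11426564, -0.20743324,  0.5093132 ],
       [ 0.20647665, -0.02027576, -0.97824142,  1.48295787],
       [ 0.        ,  0.        ,  0.        ,  1.        ]])}
scene {'vfov': 57.03830750005247, 'cx': 316.66667861719344, 'cy': 198.22473090422218, 'extrinsics': array([[-0.69426352, -0.71955146, -0.01561581,  0.36953098],
       [-0.29485604,  0.30415234, -0.90584285,  0.19904299],
       [ 0.65655013, -0.62428923, -0.42332597,  1.33918697],
       [ 0.        ,  0.        ,  0.        ,  1.        ]])}
{'clock': 0.1, 'qpos': array([-1.38228868e+00,  3.79377155e-01,  1.73470572e+00,  9.51727377e-06,
        1.02848613e+00, -3.33284256e-02]), 'qd': array([ 0.00070852,  0.00037157, -0.00200318,  0.00095163, -0.0013213 ,
        0.0005518 ]), 'joint_torque': array([ 2.99289795e-04, -7.65036893e+01, -4.35294414e+01,  6.52182614e-02,
        3.97927989e-02, -8.75934525e-08]), 'eef_pos': array([ 0.15392686, -0.68251059,  0.21084739]), 'orientation': array([-3.14061711e+00, -4.06767143e-05,  2.21831138e-01]), 'contact_force': array([-0.23166005,  0.12618573,  0.37720547]), 'ft_torque': array([ 0.03903565,  0.02487109, -0.00255344]), 'grasp_force': 0.0, 'grip_width': 0.9964910030719668}
```

View pics/top0.png

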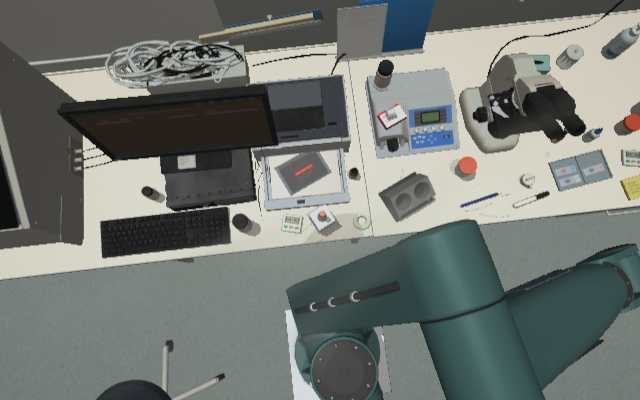

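View pics/sc0.png

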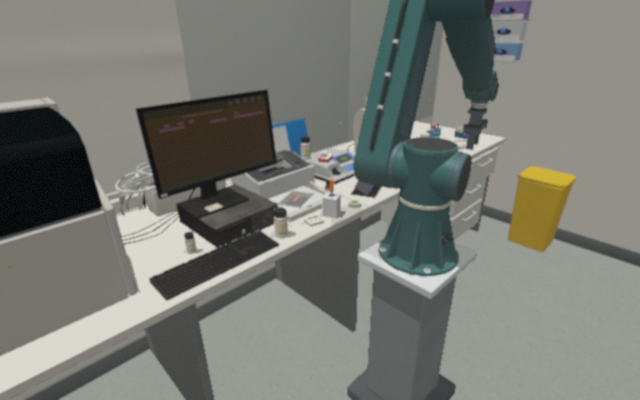

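The top view shows the rack at (408,196), the stand with the orange probe at (322,218), the cup at (467,166), the timer at (292,224), the tape at (361,222) and the dropper at (354,173).

Bottle candidates are (242,222) at the right end of the keyboard, a smaller one at (149,192) behind the keyboard, and one on the analyser at (384,70). I choose (242,222) and will check it in a crop.

Run:
```python
import cv2,numpy as np
a=cv2.imread('pics/top0.png');b=cv2.imread('pics/sc0.png')
x=cv2.resize(a[150:245,225:445],None,fx=3.6,fy=3.6,interpolation=cv2.INTER_CUBIC)
y=cv2.resize(b[165:255,175:375],(792,356),interpolation=cv2.INTER_CUBIC)[:250]
o=np.zeros((x.shape[0]+250,800,3),np.uint8);o[:x.shape[0],:x.shape[1]]=x;o[x.shape[0]:,:792]=y
cv2.imwrite('pics/c1.png',o);print(x.shape,o.shape)
```

```text
(342, 792, 3) (592, 800, 3)
```

View pics/c1.png

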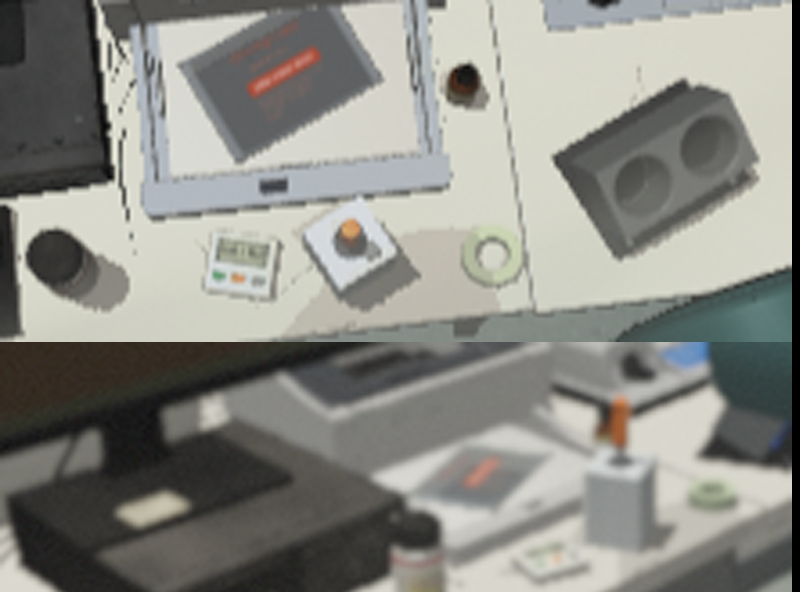

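Run:
```python
from h import *
c=cal('top'); P=lambda x,y,z:at_z(c,225+x/3.6,150+y/3.6,z)
L=P(641,186,.084);Rr=P(709,141,.084);print('mouths',L,Rr,np.linalg.norm(L-Rr)); d=L-Rr; print('yaw of y axis-90 deg',np.degrees(np.arctan2(d[1],d[0]))-90)
S=[P(*p,.09) for p in((303,240),(358,198),(402,243),(347,292))]; print('stand',np.mean(S,0)); 
for i in range(4): e=S[(i+1)%4]-S[i]; print(np.linalg.norm(e),np.degrees(np.arctan2(e[1],e[0])))
print('grip',P(351,228,.165)); print('bottle',P(54,257,.114), 'width',np.linalg.norm(P(27,257,.114)-P(83,257,.114)))
print('dropper',P(463,77,.088),'tape',P(491,255,.018),'timer',P(243,262,.018))
print('plate corners?',P(620,258,.0),P(757,158,0),P(555,160,0.06),P(686,82,0.06))
cs=cal('scene'); b=P(54,257,.114); print(proj(cs,b), proj(cs,[b[0],b[1],0]))
print(at_z(c,467,166,.073),'mon corner ray',ray(c,278,146))
```

```text
mouths [ 0.45447518 -0.27702792  0.084     ] [ 0.48954165 -0.34696561  0.084     ] 0.07823642416448845
yaw of y axis-90 deg 26.628996779159465
stand [ 0.43139845 -0.00350589  0.09      ]
0.06432803328735193 -58.906429599721676
0.058444435424130074 -142.94660663495785
0.06810847973954043 125.12097707529269
0.0629599712045246 33.32926588331952
grip [ 0.43284327 -0.00156823  0.165     ]
bottle [0.4464356  0.26718677 0.114     ] width 0.05074707037821186
dropper [ 0.57696383 -0.12591029  0.088     ] tape [ 0.4158083  -0.13698836  0.018     ] timer [0.43693127 0.10148493 0.018     ]
plate corners? [ 0.40077496 -0.26360807  0.        ] [ 0.48370042 -0.41326052  0.        ] [ 0.49311657 -0.20501175  0.06      ] [ 0.55425283 -0.34092185  0.06      ]
[281.75009158 210.01739588] [283.34700708 235.56449612]
[ 0.55425912 -0.51685072  0.073     ] mon corner ray (array([0.19656904, 0.03987028, 1.55660591]), array([ 0.32525196,  0.05224635, -0.95467476]))
```

```bash
cat >> h.py <<'E'
def axes(z,y):  # tool rotation from tool z direction and approximate tool y
    z=np.array(z,float); z/=np.linalg.norm(z); y=np.array(y,float); y-=z*(y@z); y/=np.linalg.norm(y); return np.c_[np.cross(y,z),y,z]
def rel(targets):
    s=arm.read_state(); p=s['eef_pos']; R=Ro.from_euler('xyz',s['orientation']).as_matrix()
    for q,Q in targets:
        print('xyz',np.round(R.T@(np.array(q)-p)*1000,1),'turn',np.round(np.degrees(Ro.from_matrix(R.T@(R if Q is None else Q)).as_rotvec()),1))
def st():
    s=arm.read_state(); print('t',round(s['clock'],2),'p',np.round(s['eef_pos'],4),'o',np.round(np.degrees(s['orientation']),1),'q',np.round(s['qpos'],3),'F',np.round(s['contact_force'],1),'w',round(s['grip_width']*91.2,1),'g',round(s['grasp_force'],1))
E
python3 - <<'E'
from h import *
ct,cs=cal('top'),cal('scene')
o1,d1=ray(ct,278,146);o2,d2=ray(cs,276,163)
t=np.linalg.lstsq(np.c_[d1,-d2],o2-o1,rcond=None)[0];print(o1+d1*t[0],o2+d2*t[1])
D=[0,0,-1]
rel([([.40,-.45,.25],axes(D,[.4,-.45,0])),([.433,-.002,.25],axes(D,[1,0,0])),([.433,-.002,.14],axes(D,[1,0,0]))])
E
```

```text
[0.65443313 0.11341858 0.21268997] [0.65968133 0.11915554 0.21479196]
xyz [ 291.2 -172.7  -39. ] turn [ -0.1  -0.  -28.9]
xyz [ 422.  -602.5  -38.5] turn [ -0.   -0.  -77.3]
xyz [ 422.  -602.4   71.5] turn [ -0.   -0.  -77.3]
```

Call:
servo_tool([
  {"xyz": [60, -40, -10], "turn": [0, 0, -7], "hand": 60},
  {"xyz": [120, -75, -25], "turn": [0, 0, -15], "hand": 60},
  {"xyz": [180, -110, -39], "turn": [0, 0, -22], "hand": 60},
  {"xyz": [240, -145, -39], "turn": [0, 0, -29], "hand": 60},
  {"xyz": [291, -173, -39], "turn": [0, 0, -35], "hand": 60},
  {"xyz": [310, -232, -39], "turn": [0, 0, -41], "hand": 60},
  {"xyz": [328, -290, -39], "turn": [0, 0, -47], "hand": 60},
  {"xyz": [346, -350, -39], "turn": [0, 0, -53], "hand": 60},
  {"xyz": [364, -410, -39], "turn": [0, 0, -59], "hand": 60},
  {"xyz": [382, -470, -39], "turn": [0, 0, -65], "hand": 60},
  {"xyz": [400, -530, -39], "turn": [0, 0, -71], "hand": 60},
  {"xyz": [412, -570, -39], "turn": [0, 0, -77], "hand": 60},
  {"xyz": [422, -602, -39], "turn": [0, 0, -77], "hand": 60},
  {"xyz": [422, -602, -39], "turn": [0, 0, -77], "hand": 60},
  {"xyz": [422, -602, -39], "turn": [0, 0, -77], "hand": 60},
])

```text
clock: 1.98
eef_pos: [0.4331, -0.0031, 0.2503]
orientation: [-3.141, 0.0, 1.566]
contact_force: [-0.0, -0.0, 0.3]
grip_width: 0.657
grasp_force: 0.0
```

Run:
```python
from h import *
st(); c=cal('wrist'); im=snap('wrist','w1'); print(proj(c,[.432,-.002,.165]),proj(c,[.432,-.0025,.094]))
t=snap('top','top1')
x=cv2.resize(t[150:245,260:460],None,fx=4,fy=4,interpolation=cv2.INTER_CUBIC)[:,:640]
cv2.imwrite('pics/c2.png',cv2.resize(np.vstack([im,x]),None,fx=.78,fy=.78))
```

```text
t 1.98 p [ 0.4331 -0.0031  0.2503] o [-180.     0.    89.7] q [-0.061 -0.12   2.226 -0.     1.036 -0.056] F [-0.  -0.   0.3] w 59.9 g 0.0
[318.01088972 199.45087348] [318.28070079 182.66040175]
```

View pics/c2.png

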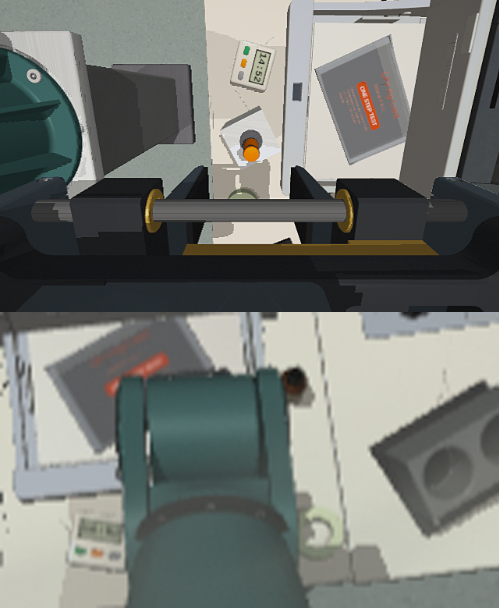

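Run:
```python
from h import *
c=cal('wrist')
im=cv2.imread('pics/w1.png').astype(int); m=(im[...,2]>180)&(im[...,0]<60)&(im[...,1]>90)
ys,xs=np.nonzero(m[150:230,280:360]); print('orange',xs.min()+280,xs.max()+280,ys.min()+150,ys.max()+150,xs.mean()+280,ys.mean()+150)
print(at_z(c,321.8,196,.165),at_z(c,321.8,178,.094),np.linalg.inv(c[3])[:3,3],c[0])
print(at_z(c,xs.mean()+280,ys.mean()+150,.165))
```

```text
orange 313 331 188 207 322.01374570446734 197.28178694158075
[0.43529552 0.00053045 0.165     ] [0.43584646 0.00207651 0.094     ] [0.43355535 0.06726609 0.42387214] 314.33744449450927
[ 0.43547331 -0.00059751  0.165     ]
```

Call:
servo_tool([
  {"xyz": [2.6, 1.9, 50], "turn": [0, 0, 0], "hand": 60},
  {"xyz": [2.6, 1.9, 95], "turn": [0, 0, 0], "hand": 60},
  {"xyz": [2.6, 1.9, 110], "turn": [0, 0, 0], "hand": 40},
  {"xyz": [2.6, 1.9, 110], "turn": [0, 0, 0], "hand": 10},
  {"xyz": [2.6, 1.9, 110], "turn": [0, 0, 0], "hand": 10},
  {"xyz": [2.6, 1.9, 110], "turn": [0, 0, 0], "hand": 10},
  {"xyz": [2.6, 1.9, 110], "turn": [0, 0, 0], "hand": 10},
  {"xyz": [2.6, 1.9, 110], "turn": [0, 0, 0], "hand": 10},
  {"xyz": [2.6, 1.9, 110], "turn": [0, 0, 0], "hand": 10},
], grip_force=25)

```text
clock: 3.2
eef_pos: [0.4358, -0.0002, 0.1414]
orientation: [3.14, 0.0, 1.566]
contact_force: [-1.2, -1.1, 9.4]
grip_width: 0.186
grasp_force: 25.0
```

```bash
python3 -c "
from h import *
st()"
```

```text
t 3.2 p [ 4.358e-01 -2.000e-04  1.414e-01] o [179.9   0.   89.7] q [-0.054  0.065  2.288 -0.     0.787 -0.049] F [-1.2 -1.1  9.4] w 17.0 g 25.0
```

```bash
cat >> h.py <<'E'
yaw=np.radians(26.6); xr=np.array([np.cos(yaw),np.sin(yaw),0]); yr=np.array([-xr[1],xr[0],0]); t27=np.radians(27)
a=np.cos(t27)*np.array([0,0,1])-np.sin(t27)*xr
mid=np.array([.472,-.312,.084]); ML=mid+.037*yr; MR=mid-.037*yr
QT=axes(-a,[.86,-.5,0])
E
python3 - <<'E'
from h import *
s=arm.read_state()['eef_pos']
rel([(s+[0,0,.15],None),([.40,-.20,.29],QT),(ML+.156*a,QT)])
E
```

```text
xyz [  -0.     0.2 -150. ] turn [0. 0. 0.]
xyz [-200.   -34.6 -148.6] turn [-19.8  18.8  32.2]
xyz [-310.6  -42.   -81.6] turn [-19.8  18.8  32.2]
```

Call:
servo_tool([
  {"xyz": [0, 0, -30], "turn": [0, 0, 0], "hand": 10},
  {"xyz": [0, 0, -80], "turn": [0, 0, 0], "hand": 10},
  {"xyz": [0, 0, -130], "turn": [0, 0, 0], "hand": 10},
  {"xyz": [-25, -4, -150], "turn": [0, 0, 0], "hand": 10},
  {"xyz": [-65, -12, -150], "turn": [-3.3, 3.1, 5.4], "hand": 10},
  {"xyz": [-110, -20, -150], "turn": [-6.6, 6.3, 10.7], "hand": 10},
  {"xyz": [-155, -27, -150], "turn": [-9.9, 9.4, 16.1], "hand": 10},
  {"xyz": [-200, -35, -148], "turn": [-13.2, 12.5, 21.5], "hand": 10},
  {"xyz": [-245, -38, -130], "turn": [-16.5, 15.7, 26.8], "hand": 10},
  {"xyz": [-285, -41, -105], "turn": [-19.8, 18.8, 32.2], "hand": 10},
  {"xyz": [-311, -42, -82], "turn": [-19.8, 18.8, 32.2], "hand": 10},
  {"xyz": [-311, -42, -82], "turn": [-19.8, 18.8, 32.2], "hand": 10},
  {"xyz": [-311, -42, -82], "turn": [-19.8, 18.8, 32.2], "hand": 10},
])

```text
clock: 4.82
eef_pos: [0.3917, -0.3106, 0.2229]
orientation: [2.892, -0.403, 1.045]
contact_force: [-0.4, -0.0, -0.3]
grip_width: 0.189
grasp_force: 25.0
```

Run:
```python
from h import *
st(); c=cal('wrist'); im=snap('wrist','w2')
s=arm.read_state(); p=s['eef_pos'];R=Ro.from_euler('xyz',s['orientation']).as_matrix()
tip=p+.126*R[:,2]
print('tip px',proj(c,tip),'ML',proj(c,ML),'MR',proj(c,MR))
cv2.imwrite('pics/c3.png',cv2.resize(im[0:260,150:560],None,fx=1.9,fy=1.9,interpolation=cv2.INTER_CUBIC))
rel([(ML+.156*a,QT)]); print(tip,ML)
```

```text
t 4.83 p [ 0.3917 -0.3106  0.2229] o [165.7 -23.1  59.8] q [-0.965  0.02   2.214  0.594  0.931 -0.754] F [-0.4 -0.  -0.3] w 17.2 g 25.0
tip px [319.64269448 189.6312149 ] ML [320.0530858  183.19233256] MR [378.05582757 216.44399455]
xyz [-0.1  0.2  0.3] turn [-0.1  0.   0.1]
[ 0.44283809 -0.28479047  0.11090099] [ 0.45543291 -0.27891629  0.084     ]
```

View pics/c3.png

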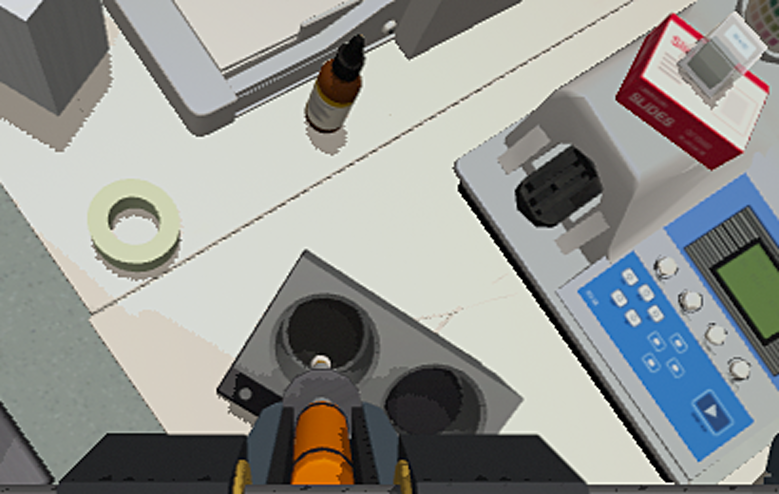

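The tip is at crop (320,358), over the left well, whose mouth centre is about (328,338). The probe is aligned well enough, so I insert it to 17 mm above the floor.

Call:
servo_tool([
  {"xyz": [3, 1, 25], "turn": [0, 0, 0], "hand": 10},
  {"xyz": [3, 1, 50], "turn": [0, 0, 0], "hand": 10},
  {"xyz": [3, 1, 60], "turn": [0, 0, 0], "hand": 10},
  {"xyz": [3, 1, 64], "turn": [0, 0, 0], "hand": 10},
  {"xyz": [3, 1, 68], "turn": [0, 0, 0], "hand": 10},
  {"xyz": [3, 1, 68], "turn": [0, 0, 0], "hand": 10},
])

```text
clock: 5.62
eef_pos: [0.4213, -0.2954, 0.1636]
orientation: [2.892, -0.403, 1.044]
contact_force: [-0.1, 0.0, -0.2]
grip_width: 0.184
grasp_force: 25.0
```

No contact at cap height; going deeper.

Call:
servo_tool([
  {"xyz": [0, 0, 6], "turn": [0, 0, 0], "hand": 10},
  {"xyz": [0, 0, 12], "turn": [0, 0, 0], "hand": 10},
  {"xyz": [0, 0, 16], "turn": [0, 0, 0], "hand": 10},
  {"xyz": [0, 0, 18], "turn": [0, 0, 0], "hand": 10},
  {"xyz": [0, 0, 18], "turn": [0, 0, 0], "hand": 10},
])

```text
clock: 6.25
eef_pos: [0.4286, -0.2916, 0.1471]
orientation: [2.892, -0.403, 1.044]
contact_force: [-0.6, -0.1, 1.3]
grip_width: 0.187
grasp_force: 25.0
```

Call:
servo_tool([
  {"xyz": [0, 0, 2], "turn": [0, 0, 0], "hand": 10},
  {"xyz": [0, 0, 2], "turn": [0, 0, 0], "hand": 10},
])

```text
clock: 6.5
eef_pos: [0.4294, -0.2912, 0.1454]
orientation: [2.892, -0.403, 1.044]
contact_force: [-1.2, -0.3, 1.5]
grip_width: 0.188
grasp_force: 25.0
```

```bash
python3 -c "
from h import *
st(); s=arm.read_state();p=s['eef_pos']; rel([(p+.085*a,None),(p+.085*a-.074*yr,None)])"
```

```text
t 6.5 p [ 0.4294 -0.2912  0.1454] o [165.7 -23.1  59.8] q [-0.875  0.171  2.229  0.698  0.757 -0.819] F [-1.2 -0.3  1.5] w 17.1 g 25.0
xyz [ -0.   -0.2 -85. ] turn [0. 0. 0.]
xyz [-37.3  63.7 -85.1] turn [0. 0. 0.]
```

Call:
servo_tool([
  {"xyz": [0, 0, -30], "turn": [0, 0, 0], "hand": 10},
  {"xyz": [0, 0, -65], "turn": [0, 0, 0], "hand": 10},
  {"xyz": [0, 0, -85], "turn": [0, 0, 0], "hand": 10},
  {"xyz": [-12, 21, -85], "turn": [0, 0, 0], "hand": 10},
  {"xyz": [-25, 43, -85], "turn": [0, 0, 0], "hand": 10},
  {"xyz": [-37, 64, -85], "turn": [0, 0, 0], "hand": 10},
  {"xyz": [-37, 64, -80], "turn": [0, 0, 0], "hand": 10},
  {"xyz": [-37, 64, -55], "turn": [0, 0, 0], "hand": 10},
  {"xyz": [-37, 64, -30], "turn": [0, 0, 0], "hand": 10},
  {"xyz": [-37, 64, -23], "turn": [0, 0, 0], "hand": 10},
  {"xyz": [-37, 64, -19], "turn": [0, 0, 0], "hand": 10},
  {"xyz": [-37, 64, -19], "turn": [0, 0, 0], "hand": 10},
  {"xyz": [-37, 64, -19], "turn": [0, 0, 0], "hand": 10},
])

```text
clock: 8.12
eef_pos: [0.4549, -0.3612, 0.1629]
orientation: [2.892, -0.403, 1.044]
contact_force: [-2.6, 0.9, 1.7]
grip_width: 0.185
grasp_force: 25.1
```

Call:
servo_tool([
  {"xyz": [0, 0, 2], "turn": [0, 0, 0], "hand": 10},
  {"xyz": [0, 0, 2], "turn": [0, 0, 0], "hand": 10},
])

```text
clock: 8.38
eef_pos: [0.4558, -0.3607, 0.1607]
orientation: [2.892, -0.403, 1.044]
contact_force: [-2.4, 0.3, 2.7]
grip_width: 0.189
grasp_force: 25.1
```

```bash
python3 -c "
from h import *
p=arm.read_state()['eef_pos']; Q=axes([0,0,-1],[1,0.005,0])
rel([(p+.085*a,None),([.41,-.20,.28],Q),([.4356,-.0002,.25],Q)])"
```

```text
xyz [ -0.   -0.1 -85. ] turn [0. 0. 0.]
xyz [ 153.4 -100.8  -92.1] turn [ 19.9 -18.7 -32.8]
xyz [ 312.4 -201.4  -14.2] turn [ 19.9 -18.7 -32.8]
```

Call:
servo_tool([
  {"xyz": [0, 0, -35], "turn": [0, 0, 0], "hand": 10},
  {"xyz": [0, 0, -80], "turn": [0, 0, 0], "hand": 10},
  {"xyz": [20, -13, -95], "turn": [0, 0, 0], "hand": 10},
  {"xyz": [60, -40, -98], "turn": [3.3, -3.1, -5.5], "hand": 10},
  {"xyz": [105, -70, -98], "turn": [6.6, -6.2, -11], "hand": 10},
  {"xyz": [153, -101, -92], "turn": [10, -9.3, -16.4], "hand": 10},
  {"xyz": [195, -127, -75], "turn": [13.3, -12.5, -22], "hand": 10},
  {"xyz": [235, -152, -55], "turn": [16.6, -15.6, -27.4], "hand": 10},
  {"xyz": [275, -178, -33], "turn": [19.9, -18.7, -32.8], "hand": 10},
  {"xyz": [300, -194, -20], "turn": [19.9, -18.7, -32.8], "hand": 10},
  {"xyz": [312.4, -201.4, -14.2], "turn": [19.9, -18.7, -32.8], "hand": 10},
  {"xyz": [312.4, -201.4, -14.2], "turn": [19.9, -18.7, -32.8], "hand": 10},
  {"xyz": [312.4, -201.4, -14.2], "turn": [19.9, -18.7, -32.8], "hand": 10},
])

```text
clock: 10.0
eef_pos: [0.4357, -0.001, 0.2502]
orientation: [3.141, 0.0, 1.575]
contact_force: [-0.1, 0.5, -1.5]
grip_width: 0.188
grasp_force: 25.0
```

Run:
```python
from h import *
st(); c=cal('wrist'); im=snap('wrist','w3'); s=arm.read_state(); p=s['eef_pos'];R=Ro.from_euler('xyz',s['orientation']).as_matrix()
tip=p+.126*R[:,2]; print('tip',tip,proj(c,tip),'hole',proj(c,[.4355,-.0003,.09]))
sc=snap('scene','sc3'); cs=cal('scene'); print('sc tip',proj(cs,tip),'grasp',proj(cs,p),'hole',proj(cs,[.4355,-.0003,.09]))
A=cv2.resize(im[60:260,220:420],None,fx=2.9,fy=2.9,interpolation=cv2.INTER_CUBIC)
u,v=proj(cs,tip).astype(int); B=cv2.resize(sc[v-50:v+40,u-12-20:u+12+20],(207*580//580,580*1),interpolation=cv2.INTER_CUBIC) if 0 else cv2.resize(sc[v-58:v+42,u-19:u+19],None,fx=5.8,fy=5.8,interpolation=cv2.INTER_CUBIC)
print(u,v,A.shape,B.shape); cv2.imwrite('pics/c4.png',np.hstack([A,B]))
```

```text
t 10.0 p [ 0.4357 -0.001   0.2502] o [180.    0.   90.3] q [-0.056 -0.115  2.222 -0.     1.035 -0.06 ] F [-0.1  0.5 -1.5] w 17.2 g 25.0
tip [ 0.43573262 -0.00113419  0.12417835] [319.26968328 189.86817253] hole [319.03812425 181.84229263]
sc tip [332.08114967 188.33751808] grasp [332.15753044 160.35902209] hole [331.96920046 195.67764106]
332 188 (580, 580, 3) (580, 220, 3)
```

View pics/c4.png

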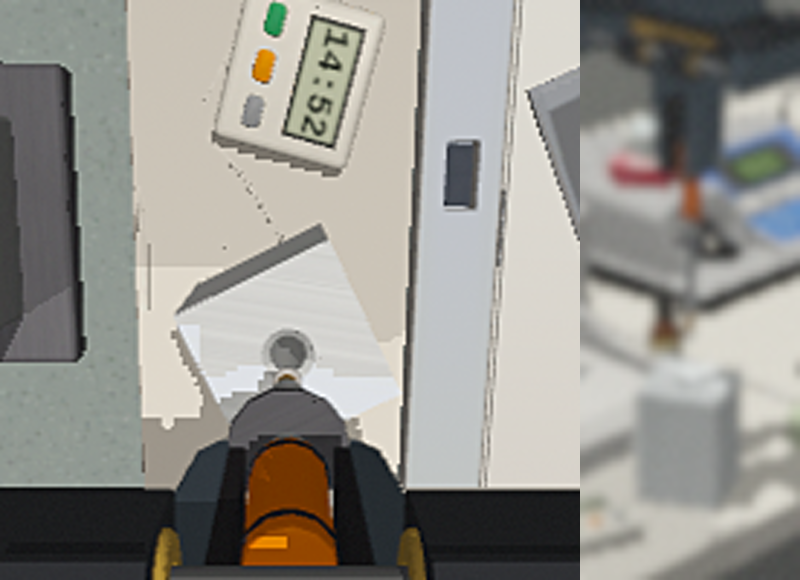

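Tip at crop (288,377), hole at (288,350). This agrees with the prediction, so I insert the probe.

Call:
servo_tool([
  {"xyz": [1.2, 0, 15], "turn": [0, 0, 0], "hand": 10},
  {"xyz": [1.2, 0, 30], "turn": [0, 0, 0], "hand": 10},
  {"xyz": [1.2, 0, 42], "turn": [0, 0, 0], "hand": 10},
  {"xyz": [1.2, 0, 55], "turn": [0, 0, 0], "hand": 10},
  {"xyz": [1.2, 0, 65], "turn": [0, 0, 0], "hand": 10},
])

```text
clock: 10.72
eef_pos: [0.4354, 0.0011, 0.184]
orientation: [-3.141, -0.0, 1.576]
contact_force: [-0.6, 0.1, -0.3]
grip_width: 0.192
grasp_force: 25.0
```

Call:
servo_tool([
  {"xyz": [0, 0, 15], "turn": [0, 0, 0], "hand": 10},
  {"xyz": [0, 0, 30], "turn": [0, 0, 0], "hand": 10},
  {"xyz": [0, 0, 40], "turn": [0, 0, 0], "hand": 10},
  {"xyz": [0, 0, 42], "turn": [0, 0, 0], "hand": 10},
  {"xyz": [0, 0, 42], "turn": [0, 0, 0], "hand": 10},
])

```text
clock: 11.35
eef_pos: [0.4357, 0.0011, 0.1431]
orientation: [3.141, -0.0, 1.576]
contact_force: [0.5, 0.2, -0.1]
grip_width: 0.184
grasp_force: 25.0
```

Call:
servo_tool([
  {"xyz": [0, 0, 1], "turn": [0, 0, 0], "hand": 60},
  {"xyz": [0, 0, 1], "turn": [0, 0, 0], "hand": 60},
  {"xyz": [0, 0, 1], "turn": [0, 0, 0], "hand": 60},
  {"xyz": [0, 0, 1], "turn": [0, 0, 0], "hand": 60},
  {"xyz": [0, 0, -20], "turn": [0, 0, 0], "hand": 60},
  {"xyz": [0, 0, -60], "turn": [0, 0, 0], "hand": 85},
  {"xyz": [0, 0, -107], "turn": [0, 0, 0], "hand": 85},
  {"xyz": [0, 0, -107], "turn": [0, 0, 0], "hand": 85},
])

```text
clock: 12.35
eef_pos: [0.4374, 0.001, 0.2532]
orientation: [3.136, 0.0, 1.576]
contact_force: [0.2, 0.6, -0.7]
grip_width: 0.922
grasp_force: 0.0
```

Run:
```python
from h import *
st(); c=cal('wrist'); im=snap('wrist','w4').astype(int)
m=(im[...,2]>180)&(im[...,0]<60)&(im[...,1]>90)
ys,xs=np.nonzero(m[150:230,280:360]); print('orange',xs.min()+280,xs.max()+280,ys.min()+150,ys.max()+150)
print(at_z(c,xs.mean()+280,ys.mean()+150,.165))
Q=axes([0,0,-1],[.45,.27,0]); rel([([.44,.15,.26],Q),([.446,.267,.23],Q)])
```

```text
t 12.35 p [0.4374 0.001  0.2532] o [179.7   0.   90.3] q [-0.051 -0.119  2.219  0.     1.036 -0.057] F [ 0.2  0.6 -0.7] w 84.1 g 0.0
orange 307 326 191 209
[0.43565707 0.00115737 0.165     ]
xyz [148.9   4.6  -8.9] turn [  0.2   0.1 -30.6]
xyz [265.9  11.1  21.1] turn [  0.2   0.1 -30.6]
```

Run:
```python
from h import *
c=cal('top'); print('box',at_z(c,225+110/3.6,150+180/3.6,.09),at_z(c,225,150+193/3.6,.09))
Q=axes([0,0,-1],[.515,-.857,0]); rel([([.44,.15,.26],Q),([.446,.267,.23],Q)])
```

```text
box [0.51665179 0.21337597 0.09      ] [0.51631117 0.31595233 0.09      ]
xyz [148.9   4.6  -8.9] turn [ 0.2 -0.1 59.3]
xyz [265.9  11.1  21.1] turn [ 0.2 -0.1 59.3]
```

Call:
servo_tool([
  {"xyz": [20, 0, -8], "turn": [0, 0, 7], "hand": 88},
  {"xyz": [60, 2, -8], "turn": [0, 0, 15], "hand": 88},
  {"xyz": [105, 3, -8], "turn": [0, 0, 24], "hand": 88},
  {"xyz": [150, 5, -8], "turn": [0, 0, 33], "hand": 88},
  {"xyz": [195, 7, 0], "turn": [0, 0, 42], "hand": 88},
  {"xyz": [235, 9, 12], "turn": [0, 0, 51], "hand": 88},
  {"xyz": [258, 11, 20], "turn": [0, 0, 59.5], "hand": 88},
  {"xyz": [266, 11, 21], "turn": [0, 0, 59.5], "hand": 88},
  {"xyz": [266, 11, 21], "turn": [0, 0, 59.5], "hand": 88},
  {"xyz": [266, 11, 21], "turn": [0, 0, 59.5], "hand": 88},
])

```text
clock: 13.65
eef_pos: [0.4451, 0.2664, 0.229]
orientation: [3.141, -0.0, 0.539]
contact_force: [-0.5, 0.1, -0.9]
grip_width: 0.966
grasp_force: 0.0
```

Run:
```python
from h import *
st(); c=cal('wrist'); im=snap('wrist','w5'); print('pred',proj(c,[.446,.267,.114]))
cv2.imwrite('pics/c5.png',cv2.resize(im[0:280],None,fx=1.25,fy=1.25))
```

```text
t 13.65 p [0.4451 0.2664 0.229 ] o [180.   -0.   30.9] q [ 0.494  0.067  2.087 -0.     0.987  1.526] F [-0.5  0.1 -0.9] w 88.1 g 0.0
pred [319.45039954 191.20300774]
```

View pics/c5.png

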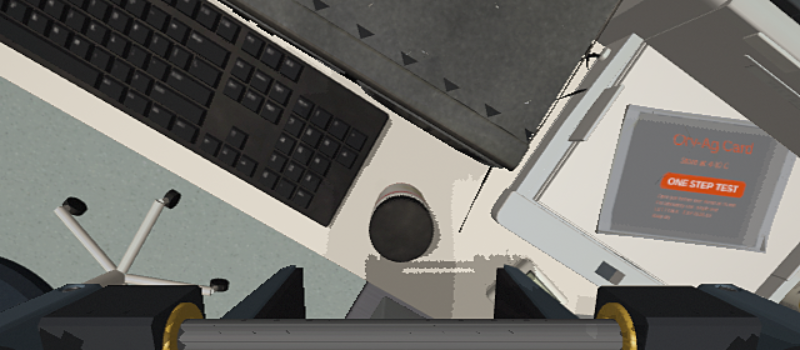

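Run:
```python
from h import *
c=cal('wrist')
l=at_z(c,369.5/1.25,228/1.25,.114);r=at_z(c,434.5/1.25,228/1.25,.114);t=at_z(c,321,196/1.25,.114);b=at_z(c,321,262/1.25,.114)
print(l,r,(l+r)/2,np.linalg.norm(l-r)); print(t,b,(t+b)/2,np.linalg.norm(t-b))
P=(l+r+t+b)/4; print(P); rel([([P[0],P[1],.092],None)])
```

```text
[0.44189153 0.29057756 0.114     ] [0.46692102 0.24872388 0.114     ] [0.45440627 0.26965072 0.114     ] 0.04876685182251187
[0.47470678 0.28249063 0.114     ] [0.43127913 0.25643067 0.114     ] [0.45299295 0.26946065 0.114     ] 0.05064664413979817
[0.45369961 0.26955568 0.114     ]
xyz [  8.9   1.6 137.1] turn [0. 0. 0.]
```

Call:
servo_tool([
  {"xyz": [9, 1.6, 40], "turn": [0, 0, 0], "hand": 90},
  {"xyz": [9, 1.6, 85], "turn": [0, 0, 0], "hand": 90},
  {"xyz": [9, 1.6, 120], "turn": [0, 0, 0], "hand": 90},
  {"xyz": [9, 1.6, 137], "turn": [0, 0, 0], "hand": 90},
  {"xyz": [9, 1.6, 137], "turn": [0, 0, 0], "hand": 60},
  {"xyz": [9, 1.6, 137], "turn": [0, 0, 0], "hand": 40},
  {"xyz": [9, 1.6, 137], "turn": [0, 0, 0], "hand": 40},
  {"xyz": [9, 1.6, 137], "turn": [0, 0, 0], "hand": 40},
  {"xyz": [9, 1.6, 137], "turn": [0, 0, 0], "hand": 40},
  {"xyz": [9, 1.6, 137], "turn": [0, 0, 0], "hand": 40},
], grip_force=20)

```text
clock: 14.95
eef_pos: [0.4542, 0.2707, 0.0925]
orientation: [3.141, -0.001, 0.538]
contact_force: [-0.9, -0.5, 6.4]
grip_width: 0.539
grasp_force: 20.0
```

Run:
```python
from h import *
st()
Qb=axes(-a,[-.86*0-.5,-.86,0]); s=arm.read_state(); p=s['eef_pos']; print(np.degrees(np.arctan2(Qb[1,1],Qb[0,1])))
rel([(p+[0,0,.16],None),([.44,0,.30],None),([.34,-.20,.30],Qb),(ML+.17*a,Qb)])
```

```text
t 14.95 p [0.4542 0.2707 0.0925] o [ 1.80e+02 -1.00e-01  3.08e+01] q [ 0.493  0.296  2.125 -0.     0.719  1.526] F [-0.9 -0.5  6.4] w 49.2 g 20.0
-113.87391138123694
xyz [   0.2    0.  -160. ] turn [0. 0. 0.]
xyz [-150.6  225.2 -207.6] turn [0. 0. 0.]
xyz [-339.   345.7 -207.8] turn [11.8 25.5 56.8]
xyz [-357.3  466.9 -143.3] turn [11.8 25.5 56.8]
```

Run:
```python
from h import *
Qb=axes(-a,[-.5,-.86,0]); V=ML+.14*a-.055*Qb[:,0]; print(V,Qb[:,0])
s=arm.read_state(); p=s['eef_pos']
rel([([.45,.15,.315],None),([.45,0,.315],None),([.42,-.12,.315],None),([.39,-.22,.27],Qb),(V,Qb)])
```

```text
[ 0.35280518 -0.28074941  0.19395084] [ 0.83266325 -0.48410654  0.26891035]
xyz [ -65.1  101.5 -222.5] turn [0. 0. 0.]
xyz [-142.   230.3 -222.6] turn [0. 0. 0.]
xyz [-229.2  318.  -222.7] turn [0. 0. 0.]
xyz [-306.3  388.5 -177.8] turn [11.8 25.5 56.8]
xyz [-369.5  421.6 -101.8] turn [11.8 25.5 56.8]
```

Call:
servo_tool([
  {"xyz": [0, 0, -40], "turn": [0, 0, 0], "hand": 40},
  {"xyz": [0, 0, -95], "turn": [0, 0, 0], "hand": 40},
  {"xyz": [0, 0, -150], "turn": [0, 0, 0], "hand": 40},
  {"xyz": [-15, 20, -200], "turn": [0, 0, 0], "hand": 40},
  {"xyz": [-38, 60, -222], "turn": [0, 0, 0], "hand": 40},
  {"xyz": [-65, 102, -222], "turn": [0, 0, 0], "hand": 40},
  {"xyz": [-90, 145, -222], "turn": [0, 0, 0], "hand": 40},
  {"xyz": [-116, 188, -222], "turn": [0, 0, 0], "hand": 40},
  {"xyz": [-142, 230, -222], "turn": [0, 0, 0], "hand": 40},
  {"xyz": [-170, 260, -222], "turn": [1, 2.5, 5.5], "hand": 40},
  {"xyz": [-200, 290, -222], "turn": [2.6, 5.7, 12.5], "hand": 40},
  {"xyz": [-229, 318, -222], "turn": [4.2, 9, 20], "hand": 40},
  {"xyz": [-255, 342, -212], "turn": [5.8, 12.5, 28], "hand": 40},
  {"xyz": [-280, 365, -198], "turn": [7.4, 16, 35.5], "hand": 40},
  {"xyz": [-306, 388, -178], "turn": [9, 19.4, 43], "hand": 40},
  {"xyz": [-330, 402, -150], "turn": [10.4, 22.5, 50], "hand": 40},
  {"xyz": [-355, 415, -120], "turn": [11.8, 25.5, 56.8], "hand": 40},
  {"xyz": [-369.5, 421.6, -102], "turn": [11.8, 25.5, 56.8], "hand": 40},
  {"xyz": [-369.5, 421.6, -102], "turn": [11.8, 25.5, 56.8], "hand": 40},
  {"xyz": [-369.5, 421.6, -102], "turn": [11.8, 25.5, 56.8], "hand": 40},
])

```text
clock: 17.45
eef_pos: [0.3527, -0.2809, 0.1946]
orientation: [-2.753, -0.272, -0.526]
contact_force: [-0.4, -0.3, -0.8]
grip_width: 0.544
grasp_force: 20.0
```

Run:
```python
from h import *
st(); c=cal('wrist'); im=snap('wrist','w6'); print('ML',proj(c,ML),'MR',proj(c,MR))
np.savez('w6c.npz',f=c[0],cx=c[1],cy=c[2],E=c[3])
cv2.imwrite('pics/c6.png',cv2.resize(im[20:250,180:480],None,fx=2.6,fy=2.6,interpolation=cv2.INTER_CUBIC))
```

```text
t 17.45 p [ 0.3527 -0.2809  0.1946] o [-157.7  -15.6  -30.1] q [-1.001 -0.017  2.316  0.618  0.892  0.635] F [-0.4 -0.3 -0.8] w 49.6 g 20.0
ML [319.77277928 131.30431098] MR [366.90325604  66.07052346]
```

View pics/c6.png

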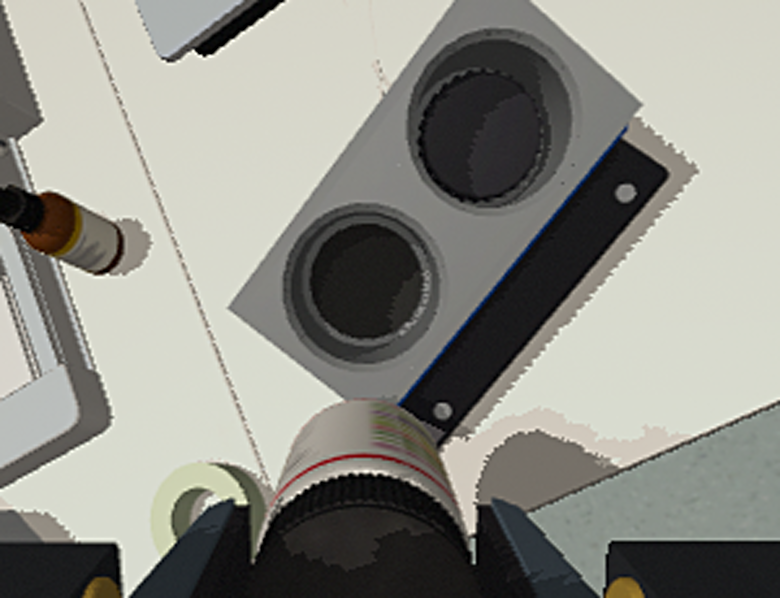

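Run:
```python
from h import *
z=np.load('w6c.npz'); c=(float(z['f']),float(z['cx']),float(z['cy']),z['E'])
px=lambda x,y:(180+x/2.6,20+y/2.6)
def pl(x,y,P0):
    o,d=ray(c,*px(x,y)); return o+d*((P0-o)@a)/(d@a)
def rimc(x0,x1,y0,y1,P0):  # fit: project circle radius r about candidate centre, match bbox
    from scipy.optimize import least_squares
    th=np.linspace(0,2*np.pi,90); u=yr; v=np.cross(a,yr)
    def f(q):
        C=P0+q[0]*u+q[1]*v; pts=np.array([proj(c,C+q[2]*(np.cos(t)*u+np.sin(t)*v)) for t in th]); p=(pts-[180,20])*2.6
        return [p[:,0].min()-x0,p[:,0].max()-x1,p[:,1].min()-y0,p[:,1].max()-y1]
    r=least_squares(f,[0,0,.03],x_scale=.01); C=P0+r.x[0]*u+r.x[1]*v; print('fit',np.round(r.x*1000,1),'res',np.round(r.fun,1),C); return C
L=rimc(283,440,203,365,ML); R_=rimc(406,579,28,214,MR); F=rimc(309,430,223,342,ML-.052*a)
d=L-R_; print(np.linalg.norm(d),np.degrees(np.arctan2(d[1],d[0]))-90)
# bottle bottom in picture
s=arm.read_state();p=s['eef_pos'];R=Ro.from_euler('xyz',s['orientation']).as_matrix()
B=p+.0925*R[:,2]; th=np.linspace(0,2*np.pi,200)
q=np.array([proj(c,B+.026*(np.cos(t)*R[:,0]+np.sin(t)*R[:,1])) for t in th]); i=q[:,1].argmin(); print('bottle edge top pred crop',(q[i]-[180,20])*2.6,'seen ~(365,398)')
```

```text
fit [-0.6 -1.3 29.7] res [-0.4  0.4  0.4 -0.4] [ 0.45676832 -0.27892506  0.08460641]
fit [-0.4  2.6 31.1] res [-0.2  0.2  0.2 -0.2] [ 0.48665915 -0.34650854  0.08280569]
fit [-1.6  2.3 26. ] res [ 1.2 -1.2 -1.1  1.2] [ 0.47542561 -0.27067149  0.0366286 ]
0.0739204374497091 23.858856065217736
bottle edge top pred crop [362.83555052 385.99866051] seen ~(365,398)
```

Run:
```python
from h import *
z=np.load('w6c.npz'); c=(float(z['f']),float(z['cx']),float(z['cy']),z['E'])
def pl(x,y):
    o,d=ray(c,180+x/2.6,20+y/2.6); return o+d*((ML-o)@a)/(d@a)
for e in(((228,307),(455,0)),((400,402),(628,127)),((228,307),(345,393))):
    A,B=pl(*e[0]),pl(*e[1]); d=A-B; print(np.round(A,4),np.round(B,4),np.linalg.norm(d),'yaw',np.degrees(np.arctan2(d[1],d[0]))-90)
s=arm.read_state();p=s['eef_pos'];R=Ro.from_euler('xyz',s['orientation']).as_matrix(); th=np.linspace(0,2*np.pi,200)
for dx in(0,-.002,-.004):
  for zz,r in((.0925,.026),(.0925,.023),(.0035,.025),(-.0215,.025)):
    B=p+zz*R[:,2]+dx*R[:,0]
    q=np.array([proj(c,B+r*(np.cos(t)*R[:,0]+np.sin(t)*R[:,1])) for t in th]); i=q[:,1].argmin(); print(dx,zz,r,np.round((q[i]-[180,20])*2.6,0))
```

```text
[ 0.4693 -0.2321  0.101 ] [ 0.5254 -0.3534  0.0989] 0.1336702224707332 yaw 24.83256726690678
[ 0.4142 -0.2703  0.0672] [ 0.4673 -0.3874  0.0647] 0.12867333569186795 yaw 24.394291647771553
[ 0.4693 -0.2321  0.101 ] [ 0.4252 -0.2538  0.076 ] 0.055068080230706834 yaw -63.825312094931
0 0.0925 0.026 [363. 386.]
0 0.0925 0.023 [363. 395.]
0 0.0035 0.025 [363. 456.]
0 -0.0215 0.025 [363. 488.]
-0.002 0.0925 0.026 [363. 392.]
-0.002 0.0925 0.023 [363. 401.]
-0.002 0.0035 0.025 [363. 465.]
-0.002 -0.0215 0.025 [363. 498.]
-0.004 0.0925 0.026 [363. 398.]
-0.004 0.0925 0.023 [363. 407.]
-0.004 0.0035 0.025 [363. 473.]
-0.004 -0.0215 0.025 [363. 507.]
```

```bash
cat >> h.py <<'E'
yaw=np.radians(24.6); xr=np.array([np.cos(yaw),np.sin(yaw),0]); yr=np.array([-xr[1],xr[0],0])
a=np.cos(t27)*np.array([0,0,1])-np.sin(t27)*xr; ML=np.array([.4558,-.2793,.084])
Qb=axes(-a,[-.5,-.86,0])
def T(h,dx=.0036): return ML+(.0925+h)*a+dx*Qb[:,0]
E
python3 -c "
from h import *
rel([(T(.03),Qb),(T(.006),Qb)])"
```

```text
xyz [57.2 -0.7 18.2] turn [-0.5  0.8 -0.2]
xyz [57.5 -0.5 42.2] turn [-0.5  0.8 -0.2]
```

Call:
servo_tool([
  {"xyz": [25, 0, 0], "turn": [-0.5, 0.8, -0.2], "hand": 40},
  {"xyz": [50, 0, 8], "turn": [-0.5, 0.8, -0.2], "hand": 40},
  {"xyz": [57, -0.6, 18], "turn": [-0.5, 0.8, -0.2], "hand": 40},
  {"xyz": [57.3, -0.6, 30], "turn": [-0.5, 0.8, -0.2], "hand": 40},
  {"xyz": [57.5, -0.5, 42], "turn": [-0.5, 0.8, -0.2], "hand": 40},
  {"xyz": [57.5, -0.5, 42], "turn": [-0.5, 0.8, -0.2], "hand": 40},
])

```text
clock: 18.25
eef_pos: [0.417, -0.2989, 0.1709]
orientation: [-2.76, -0.283, -0.528]
contact_force: [-0.8, 0.4, -0.6]
grip_width: 0.542
grasp_force: 20.0
```

Run:
```python
from h import *
st(); im=snap('wrist','w7'); rel([(T(.006),Qb),(T(-.052),Qb)])
A=cv2.resize(im[60:260,210:430],None,fx=2.7,fy=2.7,interpolation=cv2.INTER_CUBIC)
cv2.imwrite('pics/c7.png',A)
```

```text
t 18.25 p [ 0.417  -0.2989  0.1709] o [-158.1  -16.2  -30.3] q [-0.905  0.114  2.234  0.666  0.797  0.665] F [-0.8  0.4 -0.6] w 49.5 g 20.0
xyz [ 1.4 -0.6 -0.8] turn [-0.1  0.1 -0.1]
xyz [ 1.4 -0.5 57.2] turn [-0.1  0.1 -0.1]
```

View pics/c7.png

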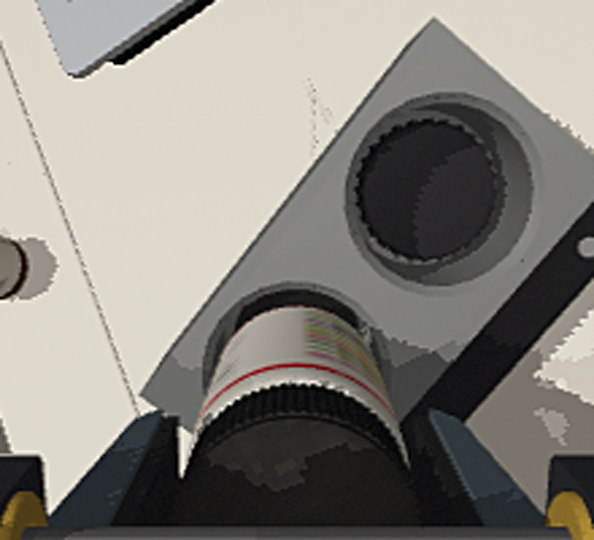

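The bottle bottom (centre x about 297) sits over the left mouth (205–387). The right well shows the ribbed cap, which agrees with the probe. I insert the bottle.

Call:
servo_tool([
  {"xyz": [1.2, -0.5, 6], "turn": [0, 0, 0], "hand": 40},
  {"xyz": [1.4, -0.5, 12], "turn": [0, 0, 0], "hand": 40},
  {"xyz": [1.4, -0.5, 18], "turn": [0, 0, 0], "hand": 40},
  {"xyz": [1.4, -0.5, 24], "turn": [0, 0, 0], "hand": 40},
  {"xyz": [1.4, -0.5, 24], "turn": [0, 0, 0], "hand": 40},
])

```text
clock: 18.92
eef_pos: [0.4287, -0.2952, 0.1508]
orientation: [-2.76, -0.285, -0.528]
contact_force: [-0.1, 0.3, -0.8]
grip_width: 0.543
grasp_force: 20.0
```

No contact force; continuing.

Call:
servo_tool([
  {"xyz": [0, 0, 8], "turn": [0, 0, 0], "hand": 40},
  {"xyz": [0, 0, 16], "turn": [0, 0, 0], "hand": 40},
  {"xyz": [0, 0, 23], "turn": [0, 0, 0], "hand": 40},
  {"xyz": [0, 0, 28], "turn": [0, 0, 0], "hand": 40},
  {"xyz": [0, 0, 31], "turn": [0, 0, 0], "hand": 40},
  {"xyz": [0, 0, 31], "turn": [0, 0, 0], "hand": 40},
])

```text
clock: 19.68
eef_pos: [0.4415, -0.2896, 0.1235]
orientation: [-2.76, -0.285, -0.529]
contact_force: [0.7, 1.1, -1.2]
grip_width: 0.547
grasp_force: 20.0
```

```bash
python3 -c "
from h import *
st();rel([(T(-.052),Qb)])"
```

```text
t 19.68 p [ 0.4415 -0.2896  0.1235] o [-158.2  -16.3  -30.3] q [-0.852  0.218  2.229  0.747  0.696  0.607] F [ 0.7  1.1 -1.2] w 49.8 g 20.0
xyz [-0.7 -0.1  2.6] turn [-0.   0.  -0.1]
```

Call:
servo_tool([
  {"xyz": [-0.3, 0, 1.5], "turn": [0, 0, 0], "hand": 40},
  {"xyz": [-0.5, 0, 3], "turn": [0, 0, 0], "hand": 40},
  {"xyz": [-0.5, 0, 3], "turn": [0, 0, 0], "hand": 40},
])

```text
clock: 20.05
eef_pos: [0.4424, -0.2891, 0.1211]
orientation: [-2.761, -0.286, -0.529]
contact_force: [-1.5, -0.3, 2.3]
grip_width: 0.538
grasp_force: 20.0
```

Call:
servo_tool([
  {"xyz": [0, 0, 1], "turn": [0, 0, 0], "hand": 40},
  {"xyz": [0, 0, 2], "turn": [0, 0, 0], "hand": 40},
  {"xyz": [0, 0, 2], "turn": [0, 0, 0], "hand": 40},
])

```text
clock: 20.42
eef_pos: [0.4436, -0.2893, 0.1202]
orientation: [-2.761, -0.287, -0.529]
contact_force: [-11.5, -1.0, 20.5]
grip_width: 0.54
grasp_force: 20.0
```

Firm axial contact, so the bottle is seated. Releasing and withdrawing.

Call:
servo_tool([
  {"xyz": [0, 0, -1.5], "turn": [0, 0, 0], "hand": 40},
  {"xyz": [0, 0, -1.5], "turn": [0, 0, 0], "hand": 80},
  {"xyz": [0, 0, -1.5], "turn": [0, 0, 0], "hand": 80},
  {"xyz": [0, 0, -1.5], "turn": [0, 0, 0], "hand": 80},
  {"xyz": [0, 0, -1.5], "turn": [0, 0, 0], "hand": 80},
  {"xyz": [0, 0, -20], "turn": [0, 0, 0], "hand": 85},
  {"xyz": [0, 0, -50], "turn": [0, 0, 0], "hand": 85},
  {"xyz": [-20, 0, -90], "turn": [0, 0, 0], "hand": 85},
  {"xyz": [-40, 0, -110], "turn": [0, 0, 0], "hand": 85},
  {"xyz": [-40, 0, -110], "turn": [0, 0, 0], "hand": 85},
])

```text
clock: 21.68
eef_pos: [0.3636, -0.2905, 0.2075]
orientation: [-2.762, -0.288, -0.53]
contact_force: [0.0, -1.0, 0.2]
grip_width: 0.93
grasp_force: 0.0
```

Run:
```python
from h import *
st(); im=snap('wrist','w8'); c=cal('wrist'); top=proj(c,ML+(.114-.052)*a); print('cap top pred',top, 'crop',(top-[170,0])*1.6)
t=snap('top','top8')
A=cv2.resize(im[0:260,170:490],None,fx=1.6,fy=1.6,interpolation=cv2.INTER_CUBIC)
B=cv2.resize(t[165:230,300:450],None,fx=2,fy=2); B=cv2.copyMakeBorder(B,0,A.shape[0]-B.shape[0],0,0,cv2.BORDER_CONSTANT)[:, :288]
cv2.imwrite('pics/c8.png',np.hstack([A,B]))
```

```text
t 21.68 p [ 0.3636 -0.2905  0.2075] o [-158.3  -16.5  -30.4] q [-0.991 -0.024  2.292  0.614  0.894  0.657] F [ 0.  -1.   0.2] w 84.8 g 0.0
cap top pred [319.14886153 158.14557453] crop [238.63817844 253.03291925]
```

View pics/c8.png

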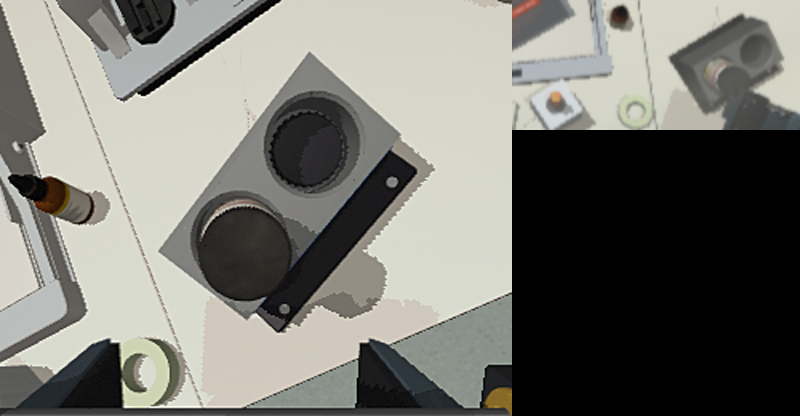

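The cap top is at crop (244,253), against (239,253) predicted for a fully seated bottle. The probe is in its stand and the bystanders in view look undisturbed. Handing in.

```bash
python3 -c "
from bench import arm
print(arm.job_done())"
```

```text
the job is handed in; nothing more can be done
None
```

I felt both wells (left clear, right blocked by the old cap), put the probe back in its stand, seated the bottle cap-outwards in the left well and handed the job in at about 22 s; no verdict was returned.

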